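# Square a cylinder head into the corner of a checking fixture

### The job

Push the small aluminium cylinder head across the steel plate into the corner of the fixture, so that its long side is flush against the blue fence and its short end is flush against the red end stop. Only push it: it stays flat on the plate and is never lifted or tipped. Leave the valve spring, the brass guide, the engine valve and the can standing where they are.

Things in the scene. Friction and masses are not known exactly. Their poses are not given: they have to be found in the camera images.
- head: Loose aluminium engine head, 0.55 to 0.9 kg, flat on the plate: 90 mm along x, 120 along y, 48 high (sides flat and upright up to 40 mm, the top 8 mm set back 4 mm). Too wide to grasp well. Origin: centre of its underside, z up. Its +x long side faces the fence, at first turned up to 0.3 rad and its centre 65 to 105 mm short of home; black round port in its -x side, towards the robot.
- fixture: Fixed steel plate 10 mm thick (top 10 mm above its origin, which is at bench level), from x -140 to +120 and y -170 to +170 mm, turned up to 0.3 rad. A blue fence runs along y on its far edge: its flat inner face is the plane x = +90 mm in this frame, faces -x and rises 26 mm above the plate. x points away from the robot to the fence, y along the fence, to the left.
- end_stop: Red fixed block on the plate, 70 mm along x, 25 along y, 26 high; origin: centre of its underside, on the plate. It stands against the fence at its left (+y) or right (-y) end, 142.5 mm from the middle; the flat face towards the middle, 12.5 mm from the origin, is the stopping face. Axes parallel to the fixture's.
- blank: Flat black fixed cover, 70 x 25 x 4 mm, on the unused stop seat at the other end of the fence; origin at the centre of its underside. Not a stop.
- spring: Bystander: steel valve spring standing on end near one of the plate's corners nearest the robot, 29 mm across, 45 mm high; origin at the centre of its underside.
- bush: Bystander: brass valve guide standing near the other near corner of the plate, 28 mm across at its foot, 18 mm above, 50 mm high; origin at the centre of its underside.
- valve: Bystander: steel engine valve standing head down, stem up, on the bench beside the plate's left or right end, disc 36 mm across, stem 8 mm, 95 mm high; origin at the centre of its underside.
- can: Bystander: closed white can with a green label on the bench beside the other end of the plate, 60 mm across, 100 mm high; origin at the centre of its underside.
Things that resemble listed ones, but are neither listed nor needed, are in the scene too. Leave any purple look-alike of the head alone.

How it is judged:
By the outcome, as a careful person would: the job done as asked, in the order asked, and still so for the second after the job is handed in, with the robot touching nothing.
It also fails if it takes over 53 s, if anything falls off the work surface, if the arm or the gripper's body presses on something with over 40 N, if the wrist force passes 120 N, or if a joint passes its speed limit or range.

### The arm

A 6-joint arm with a two-finger parallel gripper is mounted at the origin on the work surface. World frame = base frame: x ahead of the robot, y to its left, z up, the work surface at z = 0. Lengths are in m, angles in degrees, forces in N, time in s.
With the tool pointing down it reaches from about 0.35 to 0.875 m from the base axis. Payload 15.5 kg.
Tool frame: the origin (TCP) lies midway between the tips of the shut fingers; the grasp point (between the pads) lies 19 mm behind it; z points along the fingers, y is the direction in which the jaws open and shut (so a half turn about z gives the same grasp; the last joint's range is limited). The gripper opens to 85 mm and grips with 20 to 120 N. Pads are 22 mm wide; open, the fingers measure 114 mm over their backs; the gripper's body (76 mm by 85 mm) begins 54 mm behind the grasp point. The pads swing forward as they close: fully open they stand 13 mm farther back than shut.
Start: joints at [-78.123, 28.281, 77.091, -0, 74.628, -5.472], TCP at [0.186, -0.597, 0.231] pointing down, gripper open.
Joint ranges: [-166.48, 166.48], [-47.26, 123.95], [12.59, 153.08], [-70.14, 250.14], [6.76, 159.57], [-176.63, 176.63]. Speed limits (degrees/s): [108.29, 108.29, 147.25, 172.46, 172.46, 172.46].

### API

Orientations are given as a 3x3 rotation matrix whose columns are the frame's x, y, z axes.
In Python, from rig import telemetry, eyes, arm gives the robot as it stands.
- The arm moves only by the shell command python3 -m crank 'ROWS' [OPENING] [FORCE]. ROWS is JSON, a list of rows, each a list of 2 entries, a list of its own where there are three numbers: the shift along the world's x, y, z in cm, then the turn, a rotation vector about the world's x, y, z in rad. A call has 1 to 20 rows; each row is the pose to reach, as a shift and turn from the pose commanded when the call began; what a row does not reach only later rows make up. A row lasts 1/8 s, in which the tool goes at most 62.5 mm and 10.7 degrees, less where a joint would pass 70% of its speed; a pose out of reach is approached as far as the arm can. A call with a gripper value outside its range is refused whole. OPENING is the closure, from -1 (fully open) to 1 (shut), so that 0 is half open, set as the call begins (- or left out, the last holds). The fingers move at their own pace and stop on an object; FORCE is the grip in N (left out, the last holds). Time passes only in rows, so rows that repeat a pose let the fingers close. It gives the time, the measured TCP pose, the force and the opening at its end, in the units of the state.
- telemetry.sense(): the state, without advancing time (a new reading comes with each control period).
- eyes.read_camera(name): name is "side" or "top" or "wrist"; returns the picture (480x640x3 uint8, blue, green, red); there is no depth.
- eyes.camera_model(name): a dict with "fx", "fy", "cx", "cy" (pixels), "T" (4x4, takes a point from camera to world coordinates). Camera axes: x right, y down, z forward; pixel columns grow to the right and rows downward; lengths in m; the calibration is good to about 2 mm. A picture is of the moment at which its call begins: read the wrist's pose just before it. camera_model takes no time and is no camera call; for the wrist camera it gives the pose at the moment of the call.
- arm.hand_in(): hands the job in, once; it reports no verdict.
The state is a dict: "time_s": time; "qpos": joint angles; "joint_velocities": joint speeds; "joint_torque": joint torques, N m; "tcp_pos": TCP position; "tool_rot": TCP orientation; "wrist_force": force on the tool from outside, world axes, zero at the start; "moment": the same for the moment, N m; "gripper_width": opening from 0.0 (shut) to 1.0 (fully open).
Only numpy, scipy, OpenCV 4.12 (cv2) and the standard library are available. Lean on these libraries where they do the work, as an engineer would, in place of code of your own. Each camera call takes 0.05 s, during which the arm holds its last target.

## Working session

There is one attempt and no reset: what is moved stays moved. The work goes in short steps, Python scripts to look and compute and a shell command to move; the robot and the scene stay as the last step left them, time stands still between calls to the robot, and variables do not carry over. Pictures are saved under pics/ and viewed, and the job is handed in when it is done.

```bash
mkdir -p pics; ls
python3 - <<'E'
from rig import telemetry, eyes, arm
import cv2,numpy as np
np.set_printoptions(precision=4,suppress=True)
s=telemetry.sense();print(s['time_s'],s['tcp_pos'],s['tool_rot'],s['gripper_width'])
for n in('top','side'):
    cv2.imwrite(f'pics/{n}0.png',eyes.read_camera(n)); m=eyes.camera_model(n);print(n,m['fx'],m['fy'],m['cx'],m['cy']);print(np.array(m['T']))
E
```

```text
pics
0.0 [ 0.1863 -0.5962  0.2307] [[ 0.9545  0.2982 -0.0002]
 [ 0.2982 -0.9545  0.0012]
 [ 0.0001 -0.0012 -1.    ]] 1.0003011334600787
top 490.6932261352599 490.6932261352599 316.05729504962596 247.65052766550158
[[-0.0185 -0.9957  0.0912  0.4783]
 [-0.9998  0.0183 -0.003   0.0592]
 [ 0.0013 -0.0912 -0.9958  0.8876]
 [ 0.      0.      0.      1.    ]]
side 444.08783534116645 444.08783534116645 315.9149075798965 236.71147404298998
[[ 0.9915 -0.0813  0.102   0.4529]
 [-0.1284 -0.4723  0.8721 -0.6423]
 [-0.0227 -0.8777 -0.4787  0.4346]
 [ 0.      0.      0.      1.    ]]
```

View pics/top0.png

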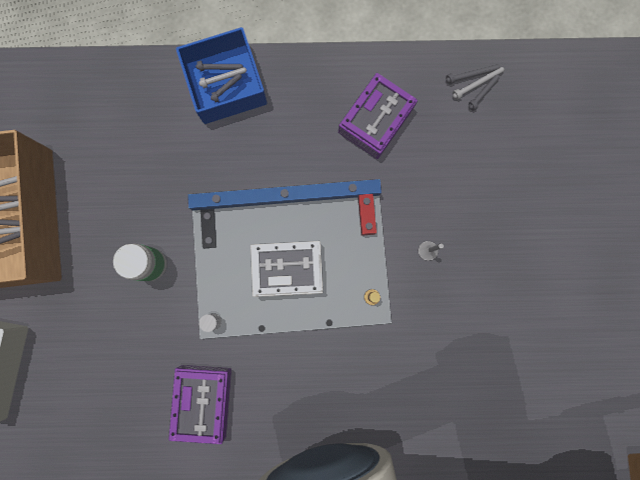

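View pics/side0.png

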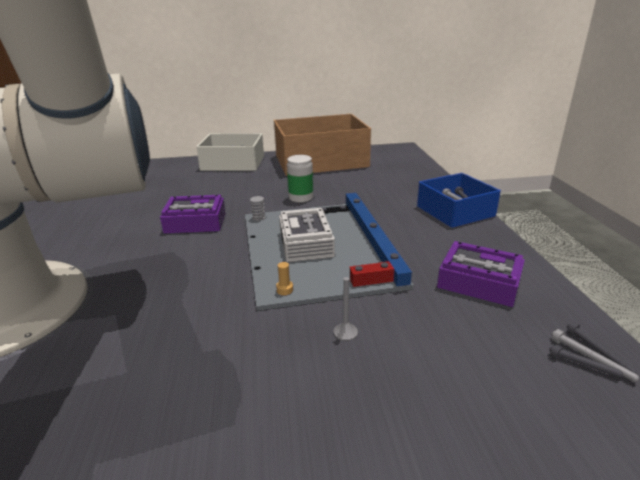

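The top view shows the head at about (287,268), the red stop on the right (world -y) at (368,214), the blank at (208,228), the spring at (208,323), the bush at (373,298), the valve at (430,251) and the can at (138,262). I'll zoom in to measure.

Run:
```python
import cv2
i=cv2.imread('pics/top0.png');c=i[170:345,185:400]
cv2.imwrite('pics/crop0.png',cv2.resize(c,None,fx=3.4,fy=3.4,interpolation=cv2.INTER_CUBIC))
```

```text
(no output)
```

View pics/crop0.png

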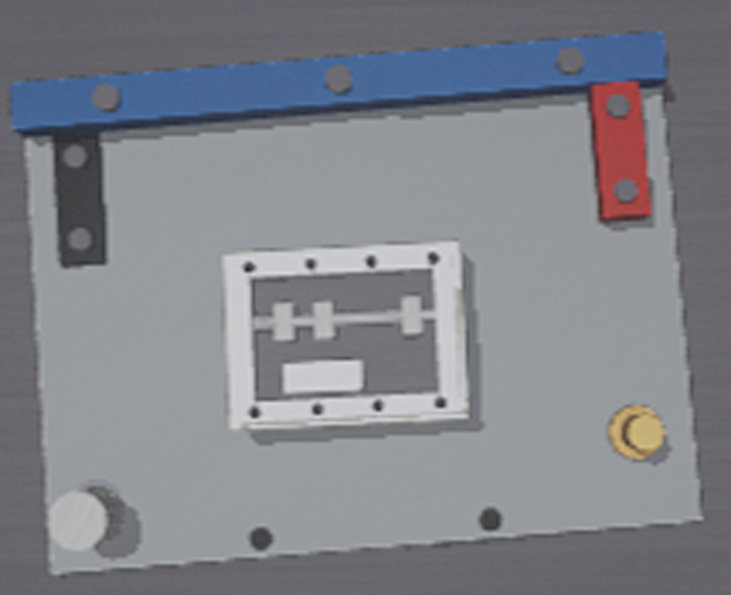

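```bash
cat > h.py <<'E'
import cv2,numpy as np
np.set_printoptions(precision=4,suppress=True)
from rig import telemetry, eyes, arm
M=eyes.camera_model('top')
def proj(P,m=M):
    T=np.array(m['T']);q=(np.atleast_2d(P)-T[:3,3])@T[:3,:3]
    return np.c_[q[:,0]/q[:,2]*m['fx']+m['cx'],q[:,1]/q[:,2]*m['fy']+m['cy']]
def ray(uv,z,m=M):
    T=np.array(m['T']);uv=np.atleast_2d(uv)
    d=np.c_[(uv[:,0]-m['cx'])/m['fx'],(uv[:,1]-m['cy'])/m['fy'],np.ones(len(uv))]@T[:3,:3].T
    return T[:3,3]+d*((z-T[2,3])/d[:,2])[:,None]
def w(pose,L):
    x,y,a=pose;L=np.atleast_2d(L).astype(float);c,s=np.cos(a),np.sin(a)
    return np.c_[x+c*L[:,0]-s*L[:,1],y+s*L[:,0]+c*L[:,1],L[:,2]]
def box(x0,x1,y0,y1,z): return np.array([[x0,y0,z],[x1,y0,z],[x1,y1,z],[x0,y1,z]])
E
python3 - <<'E'
from h import *
from scipy.optimize import least_squares
C=lambda p:np.array(p)/3.4+[185,170]
fu=C([[12,131],[665,82],[52,574],[702,519],[601,218],[649,215],[592,86]])
fl=np.array([[.09,.17,.036],[.09,-.17,.036],[-.14,.17,.01],[-.14,-.17,.01],[.02,-.13,.036],[.02,-.155,.036],[.09,-.13,.036]])
r=least_squares(lambda p:(proj(w(p,fl))-fu).ravel(),[.5,.1,0]);F=r.x;print('F',F,r.fun.reshape(-1,2).round(1).tolist())
hu=C([[224,255],[460,241],[468,416],[231,429]])
for nm,zz,b in(('top',.058,4),('ledge',.050,0)):
    hl=box(-.045+b/1e3,.045-b/1e3,-.06+b/1e3,.06-b/1e3,zz)[[2,1,0,3]]
    r=least_squares(lambda p:(proj(w(p,hl))-hu).ravel(),[.5,.1,0]);print(nm,r.x,r.fun.reshape(-1,2).round(1).tolist());H=r.x
home=w(F,[.045,-.07,0])[0];print('home',home)
a=F[2];d=H[:2]-F[:2];print('H in F',np.array([[np.cos(a),np.sin(a)],[-np.sin(a),np.cos(a)]])@d,H[2]-a)
P=dict(spring=ray(C([[78,520]]),.055),bush=ray(C([[645,432]]),.06),valve=ray([[441,246]],.095),can=ray([[131,262]],.1))
for k in P:print(k,P[k])
i=cv2.imread('pics/top0.png');i=cv2.resize(i[170:345,185:400],None,fx=4.5,fy=4.5,interpolation=cv2.INTER_CUBIC)[:600]
i=i[:, :800]
def poly(L,col,p): cv2.polylines(i,[(((proj(w(p,L))-[185,170]+.5)*4.5)).astype(int)],True,col,1)
poly(box(-.14,.12,-.17,.17,.01),(0,255,0),F);poly(box(.09,.12,-.17,.17,.036),(0,255,255),F);poly(box(.02,.09,-.155,-.13,.036),(255,255,0),F)
poly(box(-.041,.041,-.056,.056,.058),(0,0,255),H);poly(box(-.045,.045,-.06,.06,.05),(0,255,0),H);poly(box(-.045,.045,-.06,.06,.01),(255,0,0),H)
cv2.imwrite('pics/ov0.png',cv2.resize(i,(800,int(i.shape[0]*800/i.shape[1])))[:600])
E
```

```text
F [0.5502 0.1042 0.0627] [[-0.2, -0.0], [0.6, -1.1], [-0.7, 0.6], [-0.1, 0.9], [0.4, 0.1], [0.5, -0.2], [-0.5, -0.4]]
top [0.5198 0.107  0.0356] [[1.7, 1.2], [-1.9, 1.8], [-1.5, -1.3], [1.7, -1.5]]
ledge [0.5203 0.1074 0.0355] [[-0.4, -0.8], [0.1, -0.5], [0.6, 0.6], [-0.2, 0.6]]
home [0.5995 0.0371 0.    ]
H in F [-0.0297  0.0052] -0.027187379739093007
spring [[0.4309 0.2406 0.055 ]]
bush [[ 0.469  -0.0402  0.06  ]]
valve [[ 0.5499 -0.146   0.095 ]]
can [[0.5328 0.3545 0.1   ]]
```

View pics/ov0.png

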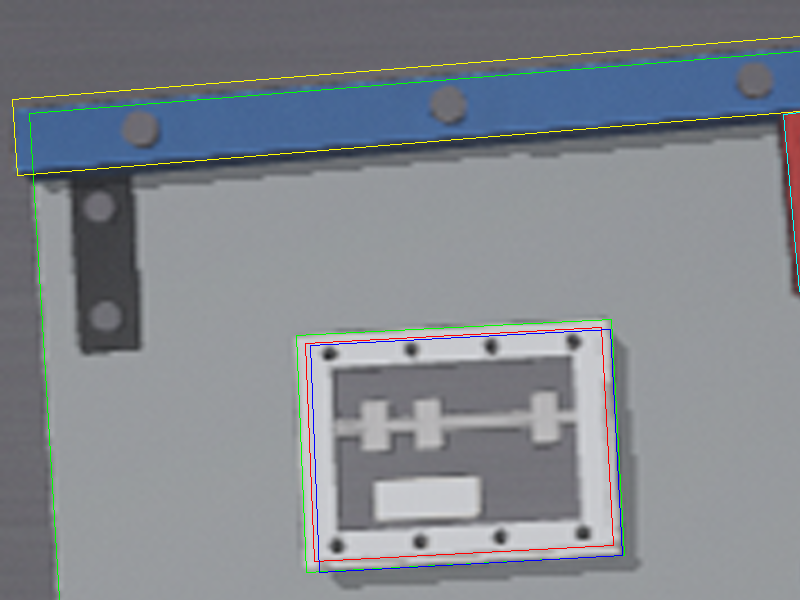

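```bash
python3 -m crank '[[[13,10,0],[0,0,-0.1]],[[26,20,0],[0,0,-0.2]],[[26,26,0],[0,0,-0.24]],[[26,32,0],[0,0,-0.24]],[[26,38,0],[0,0,-0.24]],[[26,44,0],[0,0,-0.24]],[[26,50,0],[0,0,-0.24]],[[25.8,55,0],[0,0,-0.24]],[[25.8,60,0],[0,0,-0.24]],[[25.8,65,0],[0,0,-0.24]],[[25.8,69.9,0],[0,0,-0.24]],[[25.8,69.9,0],[0,0,-0.24]],[[25.8,69.9,0],[0,0,-0.24]],[[25.8,69.9,0],[0,0,-0.24]],[[25.8,69.9,0],[0,0,-0.24]]]' 0
python3 - <<'E'
from h import *
s=telemetry.sense();print(s['time_s'],s['tcp_pos'],s['tool_rot'],s['gripper_width'],s['qpos'])
m=eyes.camera_model('wrist');cv2.imwrite('pics/w1.png',eyes.read_camera('wrist'));print(m['T'])
E
```

```text
time_s: 1.98
tcp_pos: [0.4442, 0.1021, 0.2311]
tool_rot: [[0.998, 0.063, -0.0], [0.063, -0.998, -0.0], [-0.0, 0.0, -1.0]]
wrist_force: [0.6, 0.1, -0.3]
gripper_width: 0.501
1.975 [0.4442 0.1021 0.2311] [[ 0.998   0.0631 -0.0004]
 [ 0.0631 -0.998  -0.0003]
 [-0.0004  0.0002 -1.    ]] 0.501405038161461 [ 5.4349 14.7271 99.8999 -0.0135 65.3969 91.8227]
[[ 0.0629 -0.9638 -0.2591  0.5099]
 [-0.998  -0.0603 -0.0178  0.107 ]
 [ 0.0015  0.2597 -0.9657  0.3732]
 [ 0.      0.      0.      1.    ]]
```

View pics/w1.png

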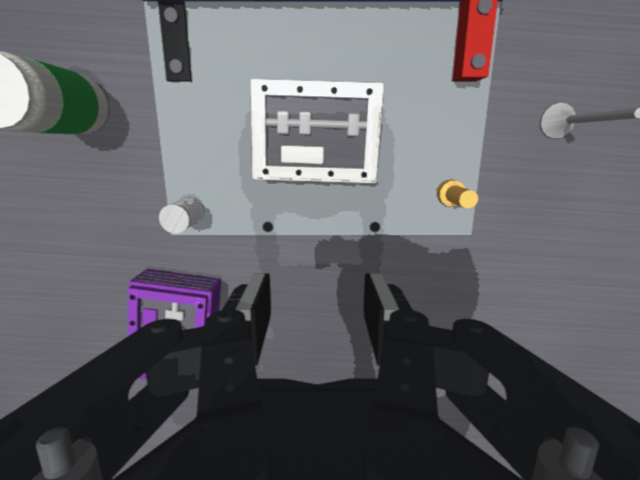

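```bash
python3 -m crank '[[[0,0,-5],[0,0,0]],[[0,0,-10],[0,0,0]],[[0,0,-15],[0,0,0]],[[0,0,-19],[0,0,0]],[[0,0,-21],[0,0,0]],[[0,0,-21.5],[0,0,0]],[[0,0,-21.5],[0,0,0]],[[0,0,-21.5],[0,0,0]]]'
python3 - <<'E'
from h import *
cv2.imwrite('pics/s2.png',eyes.read_camera('side'))
E
```

```text
time_s: 3.02
tcp_pos: [0.4449, 0.1023, 0.0171]
tool_rot: [[0.998, 0.062, 0.001], [0.062, -0.998, 0.0], [0.001, -0.0, -1.0]]
wrist_force: [0.5, 0.7, -0.9]
gripper_width: 0.502
```

View pics/s2.png

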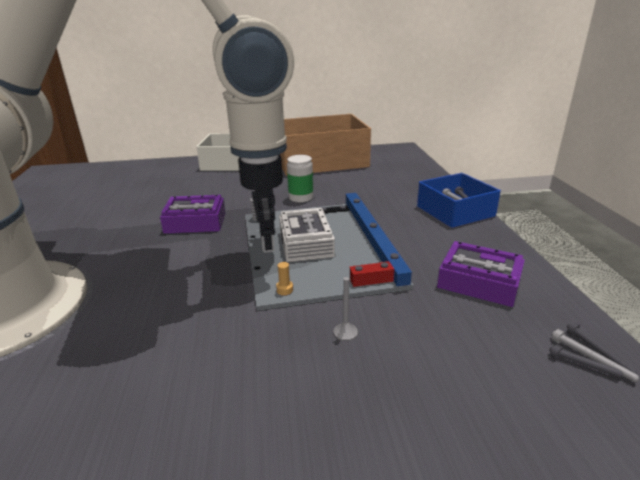

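The fingers are down at (267,245), just short of the head's near side, and touch nothing. I'll push along the fixture's x now.

```bash
python3 -m crank '[[[1,0.06,0],[0,0,0]],[[1.6,0.1,0],[0,0,0]],[[2.1,0.13,0],[0,0,0]],[[2.6,0.16,0],[0,0,0]],[[3.1,0.19,0],[0,0,0]],[[3.6,0.22,0],[0,0,0]],[[4.1,0.26,0],[0,0,0]],[[4.6,0.29,0],[0,0,0]],[[5.1,0.32,0],[0,0,0]],[[5.6,0.35,0],[0,0,0]],[[6.1,0.38,0],[0,0,0]],[[6.6,0.41,0],[0,0,0]],[[7.1,0.44,0],[0,0,0]],[[7.6,0.48,0],[0,0,0]],[[8.1,0.51,0],[0,0,0]],[[8.5,0.53,0],[0,0,0]],[[8.5,0.53,0],[0,0,0]]]'
python3 - <<'E'
from h import *
cv2.imwrite('pics/t3.png',eyes.read_camera('top')[130:350,170:480].repeat(2,0).repeat(2,1))
cv2.imwrite('pics/w3.png',eyes.read_camera('wrist'))
E
```

```text
time_s: 5.2
tcp_pos: [0.5291, 0.1078, 0.0161]
tool_rot: [[0.998, 0.063, -0.001], [0.063, -0.998, -0.0], [-0.001, 0.0, -1.0]]
wrist_force: [-2.1, 0.1, 0.5]
gripper_width: 0.5
```

View pics/t3.png

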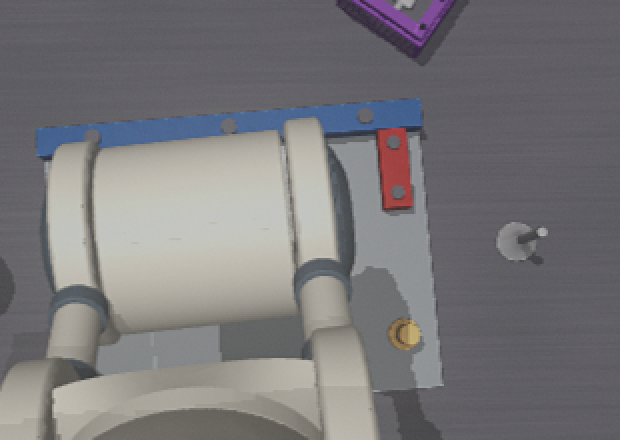

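View pics/w3.png

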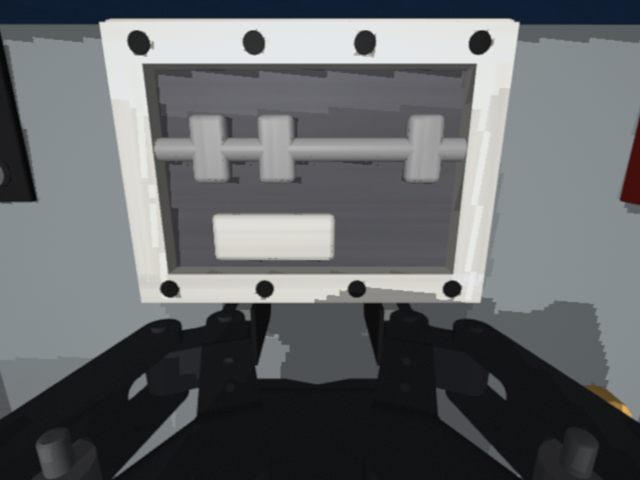

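The wrist view shows the head square to the fence, a few mm short of it, with both fingers on its near side. I'll continue gently.

```bash
python3 -m crank '[[[0.2,0.01,0],[0,0,0]],[[0.4,0.02,0],[0,0,0]],[[0.6,0.04,0],[0,0,0]],[[0.7,0.04,0],[0,0,0]],[[0.7,0.04,0],[0,0,0]]]'
```

```text
time_s: 5.92
tcp_pos: [0.5366, 0.1082, 0.0163]
tool_rot: [[0.998, 0.063, 0.0], [0.063, -0.998, 0.0], [0.0, -0.0, -1.0]]
wrist_force: [-1.3, 0.2, -1.4]
gripper_width: 0.5
```

```bash
python3 -m crank '[[[0.1,0.01,0],[0,0,0]],[[0.2,0.01,0],[0,0,0]],[[0.2,0.01,0],[0,0,0]]]'
```

```text
time_s: 6.3
tcp_pos: [0.5385, 0.1083, 0.0163]
tool_rot: [[0.998, 0.063, 0.0], [0.063, -0.998, 0.0], [0.0, -0.0, -1.0]]
wrist_force: [-3.2, -0.4, -0.3]
gripper_width: 0.497
```

```bash
python3 -m crank '[[[0.1,0.01,0],[0,0,0]],[[0.15,0.01,0],[0,0,0]],[[0.15,0.01,0],[0,0,0]]]'; python3 -m crank '[[[0.1,0.01,0],[0,0,0]],[[0.15,0.01,0],[0,0,0]],[[0.15,0.01,0],[0,0,0]]]'
python3 - <<'E'
from h import *
cv2.imwrite('pics/w4.png',eyes.read_camera('wrist'))
E
```

```text
time_s: 6.68
tcp_pos: [0.5388, 0.1083, 0.0163]
tool_rot: [[0.998, 0.063, -0.002], [0.063, -0.998, -0.0], [-0.002, 0.0, -1.0]]
wrist_force: [-9.7, -0.8, 6.1]
gripper_width: 0.501
time_s: 7.05
tcp_pos: [0.5388, 0.1083, 0.0162]
tool_rot: [[0.998, 0.063, -0.005], [0.063, -0.998, -0.0], [-0.005, 0.0, -1.0]]
wrist_force: [-16.3, -2.2, 12.6]
gripper_width: 0.495
```

View pics/w4.png

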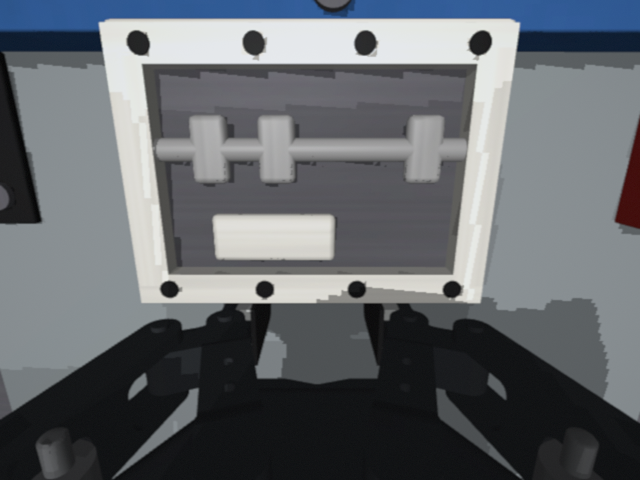

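```bash
python3 -m crank '[[[-1,-0.06,0],[0,0,0]],[[-2.5,-0.16,0],[0,0,0]],[[-2.5,-0.16,5],[0,0,0]],[[-2.5,-0.16,10],[0,0,0]],[[-2.5,-0.16,12],[0,0,0.18]],[[-1,2,12],[0,0,0.36]],[[1,4,12],[0,0,0.54]],[[2,6,12],[0,0,0.72]],[[3,8,12],[0,0,0.9]],[[4.8,9.4,12],[0,0,1.08]],[[4.8,9.4,12],[0,0,1.26]],[[4.8,9.4,12],[0,0,1.44]],[[4.8,9.4,12],[0,0,1.571]],[[4.8,9.4,12],[0,0,1.571]],[[4.8,9.4,12],[0,0,1.571]],[[4.8,9.4,12],[0,0,1.571]]]'
python3 - <<'E'
from h import *
m=eyes.camera_model('wrist');cv2.imwrite('pics/w5.png',eyes.read_camera('wrist'));cv2.imwrite('pics/s5.png',eyes.read_camera('side'))
s=telemetry.sense();F=np.array([.5502,.1042,.0627]);d=np.array(s['tcp_pos'])[:2]-F[:2];c,n=np.cos(F[2]),np.sin(F[2]);print(c*d[0]+n*d[1],-n*d[0]+c*d[1])
print(proj(w(F,[[.09,.17,.036],[.09,-.17,.036],[-.14,.17,.01],[.09,.065,.05],[0,.065,.05],[0,-.055,.05],[.09,-.055,.05]]),m))
E
```

```text
time_s: 9.1
tcp_pos: [0.5895, 0.2025, 0.1363]
tool_rot: [[-0.061, 0.998, 0.0], [0.998, 0.061, 0.0], [0.0, 0.0, -1.0]]
wrist_force: [0.1, 0.3, -0.2]
gripper_width: 0.501
0.04531930857536529 0.0955831877548118
[[380.4816 131.0777]
 [363.5226 501.3156]
 [ 75.4235 132.8122]
 [377.1582 279.5282]
 [254.8819 279.755 ]
 [262.1364 414.1556]
 [370.6084 413.9517]]
```

View pics/w5.png

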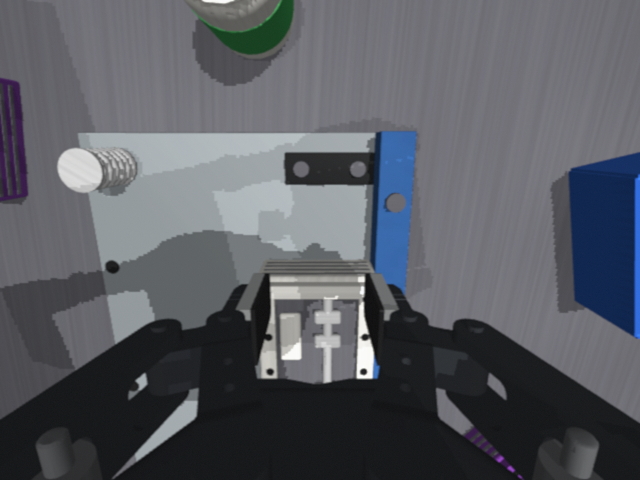

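View pics/s5.png

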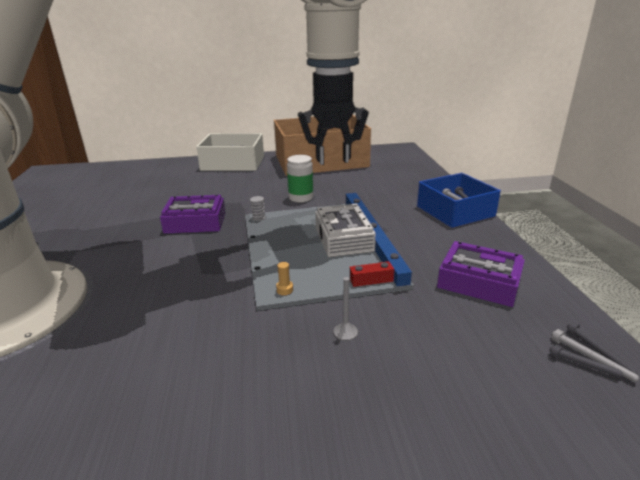

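```bash
python3 -m crank '[[[0,0,-4],[0,0,0]],[[0,0,-7],[0,0,0]],[[0,0,-10],[0,0,0]],[[0,0,-11],[0,0,0]],[[0,0,-11.7],[0,0,0]],[[0,0,-11.7],[0,0,0]],[[0,0,-11.7],[0,0,0]]]' 0.3
python3 - <<'E'
from h import *
cv2.imwrite('pics/w6.png',eyes.read_camera('wrist'));cv2.imwrite('pics/s6.png',eyes.read_camera('side')[130:330,190:450].repeat(3,0).repeat(3,1))
E
```

```text
time_s: 10.07
tcp_pos: [0.5899, 0.2026, 0.0202]
tool_rot: [[-0.063, 0.998, 0.001], [0.998, 0.063, 0.0], [0.0, 0.001, -1.0]]
wrist_force: [0.1, -0.1, 0.7]
gripper_width: 0.347
```

View pics/w6.png

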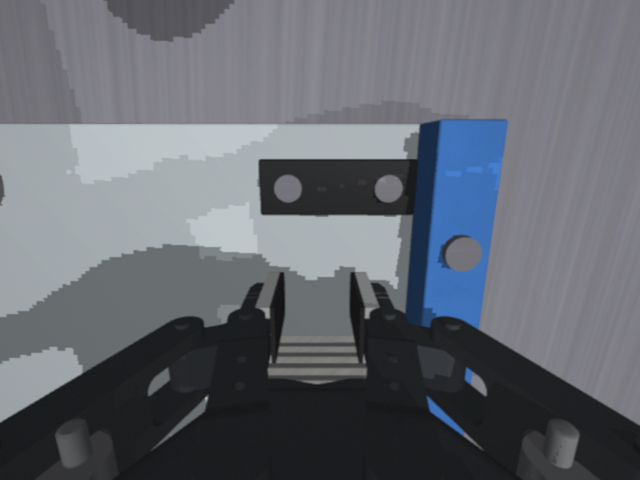

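View pics/s6.png

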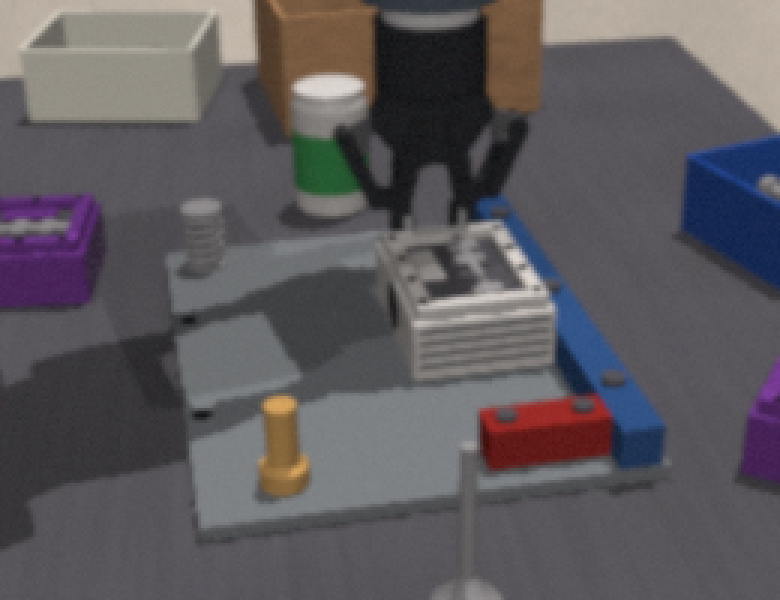

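The fingers are behind the head's left end and clear of the fence. I'll push along -y of the fixture.

```bash
python3 -m crank '[[[0.06,-1,0],[0,0,0]],[[0.1,-1.6,0],[0,0,0]],[[0.13,-2.1,0],[0,0,0]],[[0.16,-2.6,0],[0,0,0]],[[0.19,-3.1,0],[0,0,0]],[[0.22,-3.6,0],[0,0,0]],[[0.26,-4.1,0],[0,0,0]],[[0.29,-4.6,0],[0,0,0]],[[0.32,-5.1,0],[0,0,0]],[[0.35,-5.6,0],[0,0,0]],[[0.38,-6.1,0],[0,0,0]],[[0.41,-6.6,0],[0,0,0]],[[0.44,-7.1,0],[0,0,0]],[[0.48,-7.6,0],[0,0,0]],[[0.51,-8.1,0],[0,0,0]],[[0.53,-8.5,0],[0,0,0]],[[0.53,-8.5,0],[0,0,0]]]'
python3 - <<'E'
from h import *
cv2.imwrite('pics/w7.png',eyes.read_camera('wrist'));cv2.imwrite('pics/s7.png',eyes.read_camera('side')[130:330,190:450].repeat(3,0).repeat(3,1))
E
```

```text
time_s: 12.3
tcp_pos: [0.5947, 0.117, 0.0193]
tool_rot: [[-0.063, 0.998, 0.0], [0.998, 0.063, -0.0], [-0.0, 0.0, -1.0]]
wrist_force: [0.3, -0.2, 0.2]
gripper_width: 0.346
```

View pics/s7.png

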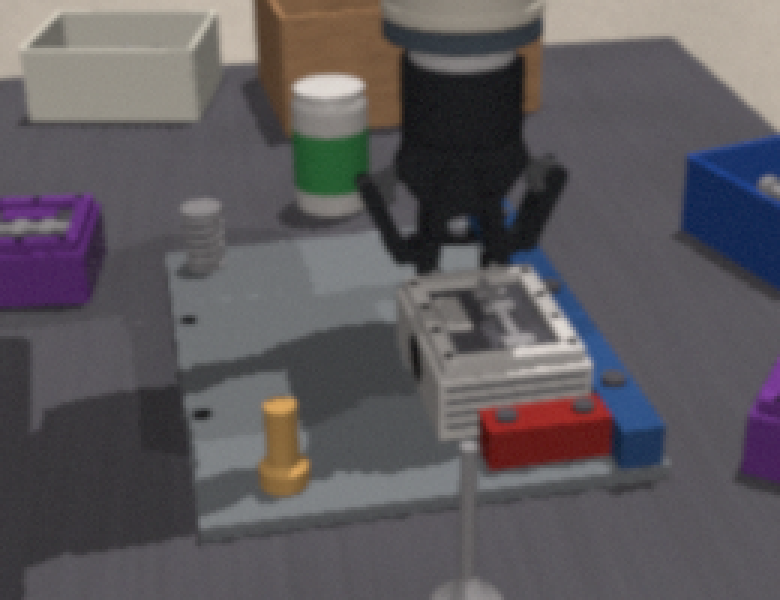

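The head is following along the fence and is about 1 cm from the stop.

```bash
python3 -m crank '[[[0.01,-0.2,0],[0,0,0]],[[0.02,-0.4,0],[0,0,0]],[[0.04,-0.6,0],[0,0,0]],[[0.05,-0.75,0],[0,0,0]],[[0.05,-0.75,0],[0,0,0]]]';python3 -m crank '[[[0.01,-0.1,0],[0,0,0]],[[0.01,-0.2,0],[0,0,0]],[[0.01,-0.2,0],[0,0,0]]]'
```

```text
time_s: 13.02
tcp_pos: [0.5951, 0.1097, 0.0192]
tool_rot: [[-0.063, 0.998, -0.0], [0.998, 0.063, -0.0], [-0.0, -0.0, -1.0]]
wrist_force: [-0.1, 1.6, -0.0]
gripper_width: 0.347
time_s: 13.4
tcp_pos: [0.5953, 0.1079, 0.0193]
tool_rot: [[-0.063, 0.998, -0.0], [0.998, 0.063, 0.0], [0.0, -0.0, -1.0]]
wrist_force: [-1.9, 4.2, -0.4]
gripper_width: 0.349
```

```bash
python3 -m crank '[[[0.01,-0.1,0],[0,0,0]],[[0.01,-0.15,0],[0,0,0]],[[0.01,-0.15,0],[0,0,0]]]';python3 -m crank '[[[0.01,-0.1,0],[0,0,0]],[[0.01,-0.15,0],[0,0,0]],[[0.01,-0.15,0],[0,0,0]]]'
```

```text
time_s: 13.78
tcp_pos: [0.5953, 0.1078, 0.0193]
tool_rot: [[-0.063, 0.998, 0.0], [0.998, 0.063, 0.002], [0.002, 0.0, -1.0]]
wrist_force: [-1.7, 18.7, -1.1]
gripper_width: 0.352
time_s: 14.15
tcp_pos: [0.5952, 0.1078, 0.0193]
tool_rot: [[-0.063, 0.998, 0.0], [0.998, 0.063, 0.003], [0.003, 0.0, -1.0]]
wrist_force: [-2.2, 34.6, 0.3]
gripper_width: 0.351
```

It has seated on the stop: 35 N with no further motion. I'll back off, lift and check.

```bash
python3 -m crank '[[[-0.06,1,0],[0,0,0]],[[-0.16,2.6,0],[0,0,0]],[[-0.16,2.6,6],[0,0,0]],[[-0.16,2.6,12],[0,0,0]],[[-2,3,20],[0,0,-0.18]],[[-6,3,22],[0,0,-0.36]],[[-12,3,22],[0,0,-0.54]],[[-18,2,22],[0,0,-0.72]],[[-22,0,22],[0,0,-0.9]],[[-22,-4,22],[0,0,-1.08]],[[-22,-8,22],[0,0,-1.26]],[[-20,-8,22],[0,0,-1.44]],[[-18,-8,22],[0,0,-1.571]],[[-16,-8,22],[0,0,-1.571]],[[-16,-8,22],[0,0,-1.571]],[[-16,-8,22],[0,0,-1.571]],[[-16,-8,22],[0,0,-1.571]]]' 0.3
python3 - <<'E'
from h import *
cv2.imwrite('pics/w8.png',eyes.read_camera('wrist'));
i=eyes.read_camera('top');cv2.imwrite('pics/top8.png',i);cv2.imwrite('pics/t8.png',cv2.resize(i[170:345,185:400],None,fx=3.4,fy=3.4,interpolation=cv2.INTER_CUBIC))
cv2.imwrite('pics/s8.png',cv2.resize(eyes.read_camera('side')[130:330,190:450],None,fx=3,fy=3,interpolation=cv2.INTER_CUBIC))
E
```

```text
time_s: 16.27
tcp_pos: [0.4348, 0.025, 0.2393]
tool_rot: [[0.998, 0.063, -0.0], [0.063, -0.998, -0.0], [-0.0, 0.0, -1.0]]
wrist_force: [-0.2, -0.7, 0.2]
gripper_width: 0.35
```

View pics/t8.png

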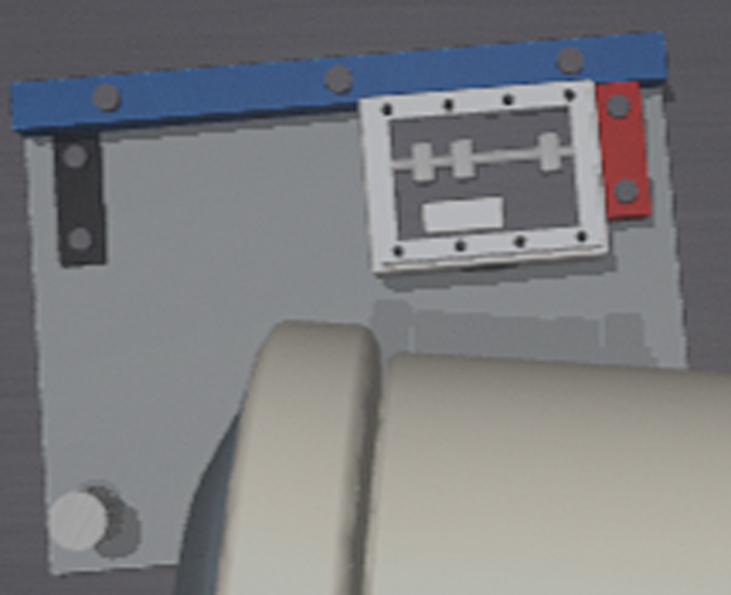

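View pics/w8.png

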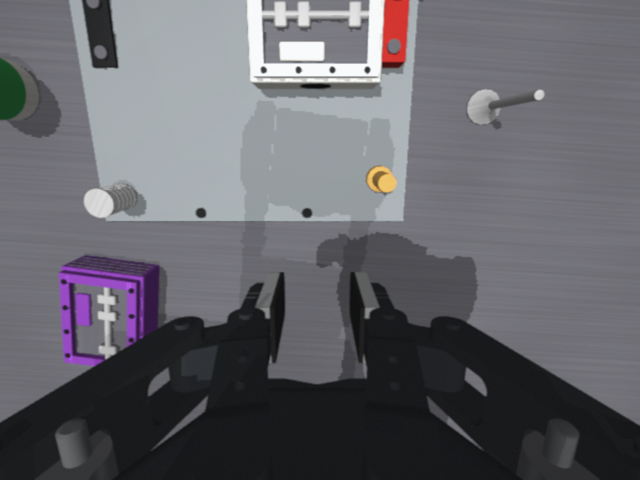

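View pics/s8.png

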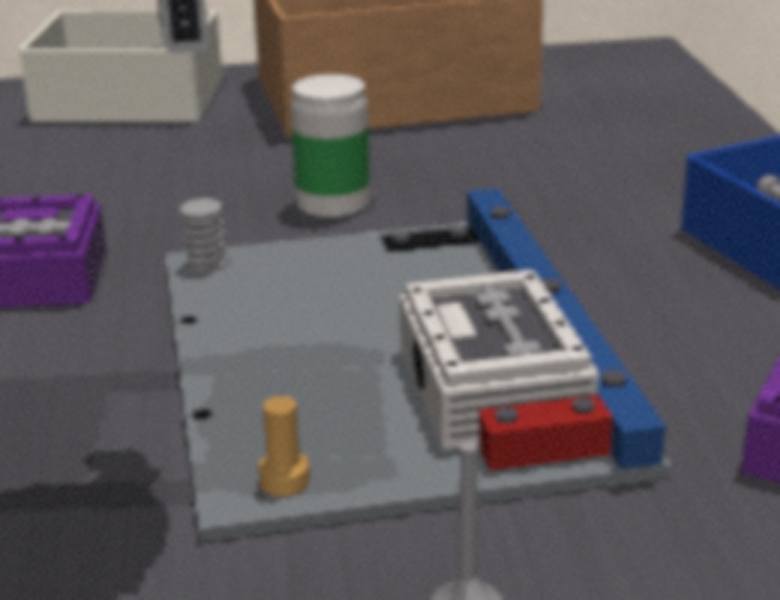

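The overhead view shows the head in the corner, against the fence edge and against the red stop at (598,150), with the bystanders in place. To remove any hairline gap or turn, I'll re-press gently towards the fence at the middle of the near side.

```bash
python3 -m crank '[[[4,0.4,-2],[0,0,0]],[[8.9,0.7,-5],[0,0,0]],[[8.9,0.7,-9],[0,0,0]],[[8.9,0.7,-14],[0,0,0]],[[8.9,0.7,-18],[0,0,0]],[[8.9,0.7,-21],[0,0,0]],[[8.9,0.7,-22],[0,0,0]],[[8.9,0.7,-22],[0,0,0]],[[9.5,0.74,-22],[0,0,0]],[[10,0.77,-22],[0,0,0]],[[10.4,0.8,-22],[0,0,0]],[[10.6,0.81,-22],[0,0,0]],[[10.6,0.81,-22],[0,0,0]]]'; python3 -m crank '[[[0.1,0.01,0],[0,0,0]],[[0.2,0.01,0],[0,0,0]],[[0.2,0.01,0],[0,0,0]]]'
```

```text
time_s: 18.05
tcp_pos: [0.5416, 0.0331, 0.0193]
tool_rot: [[0.998, 0.063, 0.0], [0.063, -0.998, 0.0], [0.0, -0.0, -1.0]]
wrist_force: [0.0, 0.1, 0.3]
gripper_width: 0.351
time_s: 18.42
tcp_pos: [0.5434, 0.0331, 0.0192]
tool_rot: [[0.998, 0.063, -0.0], [0.063, -0.998, 0.0], [-0.0, -0.0, -1.0]]
wrist_force: [0.7, -0.7, 0.1]
gripper_width: 0.352
```

```bash
python3 -m crank '[[[0.1,0.01,0],[0,0,0]],[[0.1,0.01,0],[0,0,0]]]'; python3 -m crank '[[[0.1,0.01,0],[0,0,0]],[[0.2,0.01,0],[0,0,0]],[[0.2,0.01,0],[0,0,0]]]'; python3 -m crank '[[[0.1,0.01,0],[0,0,0]],[[0.15,0.01,0],[0,0,0]],[[0.15,0.01,0],[0,0,0]]]'
```

```text
time_s: 18.68
tcp_pos: [0.5435, 0.0332, 0.0192]
tool_rot: [[0.998, 0.063, -0.002], [0.063, -0.998, -0.0], [-0.002, -0.0, -1.0]]
wrist_force: [-4.7, -1.2, 2.8]
gripper_width: 0.349
time_s: 19.05
tcp_pos: [0.5435, 0.0333, 0.019]
tool_rot: [[0.998, 0.063, -0.006], [0.063, -0.998, -0.0], [-0.005, -0.0, -1.0]]
wrist_force: [-14.2, -2.2, 9.0]
gripper_width: 0.351
time_s: 19.42
tcp_pos: [0.5435, 0.0333, 0.0188]
tool_rot: [[0.998, 0.063, -0.008], [0.063, -0.998, -0.0], [-0.008, -0.0, -1.0]]
wrist_force: [-22.3, -4.4, 16.5]
gripper_width: 0.346
```

The fence contact is firm at the x expected for a flush head. I'll back off straight and lift for the final look.

```bash
python3 -m crank '[[[-0.5,-0.03,0],[0,0,0]],[[-1.2,-0.08,0],[0,0,0]],[[-2.5,-0.16,0],[0,0,0]],[[-2.5,-0.16,6],[0,0,0]],[[-2.5,-0.16,12],[0,0,0]],[[-5,-4,18],[0,0,0]],[[-9,-10,22],[0,0,0]],[[-12,-16,22],[0,0,0]],[[-15,-22,22],[0,0,0]],[[-18,-28,22],[0,0,0]],[[-18,-34,22],[0,0,0]],[[-18,-38,22],[0,0,0]],[[-18,-38,22],[0,0,0]],[[-18,-38,22],[0,0,0]]]'
python3 - <<'E'
from h import *
i=eyes.read_camera('top');cv2.imwrite('pics/top9.png',i)
cv2.imwrite('pics/s9.png',cv2.resize(eyes.read_camera('side')[130:350,190:450],None,fx=2.7,fy=2.7,interpolation=cv2.INTER_CUBIC))
F=np.array([.5502,.1042,.0627]);H=[*w(F,[.045,-.07,0])[0][:2],F[2]]
o=cv2.resize(i[170:345,185:400],None,fx=3.4,fy=3.4,interpolation=cv2.INTER_CUBIC)
cv2.polylines(o,[((proj(w(H,box(-.045,.045,-.06,.06,.05)))-[185,170]+.5)*3.4).astype(int)],True,(0,255,0),1)
cv2.imwrite('pics/t9.png',o)
E
```

```text
time_s: 21.18
tcp_pos: [0.3674, -0.3465, 0.2388]
tool_rot: [[0.998, 0.061, -0.0], [0.061, -0.998, 0.001], [-0.0, -0.001, -1.0]]
wrist_force: [0.4, 0.6, -0.2]
gripper_width: 0.349
```

View pics/t9.png

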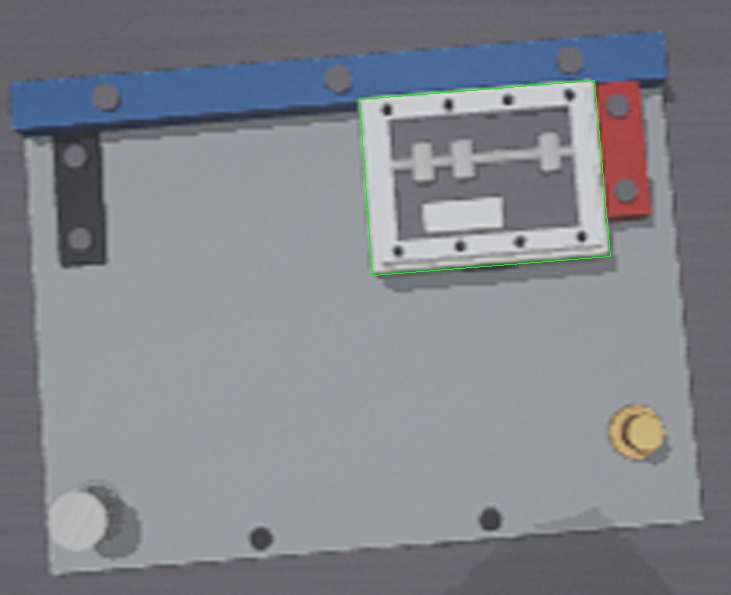

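View pics/s9.png

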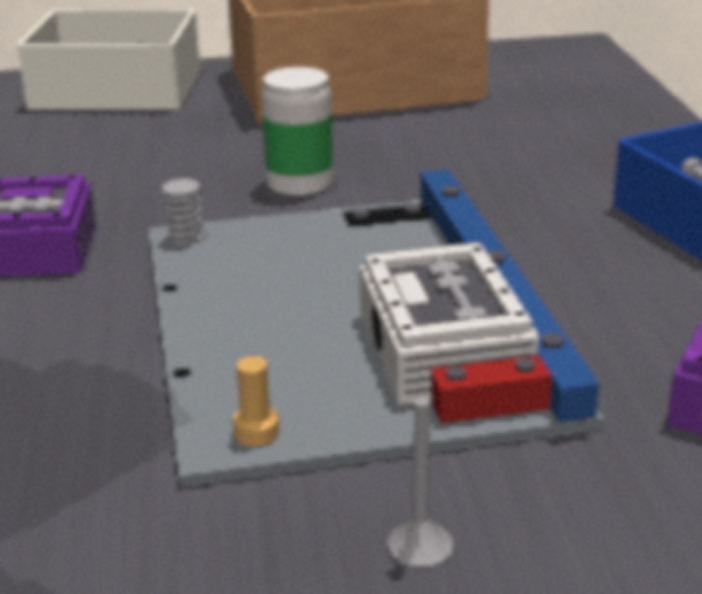

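View pics/top9.png

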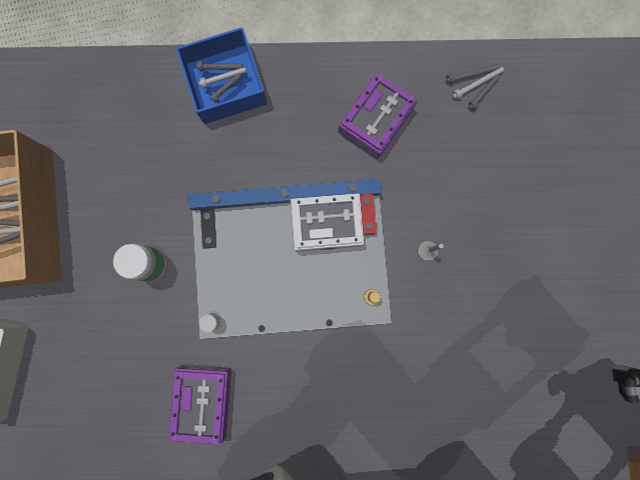

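The predicted home outline lies on the head's edges, and the can, valve, spring and bush are at the same pixels as at the start. The robot is clear, so I'm handing in.

```bash
python3 -c "
from rig import arm;print(arm.hand_in())"
```

```text
the job is handed in; nothing more can be done
None
```

The head is in the corner of the fixture, its long side against the blue fence and its short end against the red stop. I handed the job in just after 21 s.

- **Pushes:** I pushed the head about 75 mm to the fence with both fingertips, then about 75 mm along the fence to the stop. I then re-pressed it gently towards the fence. It was never lifted.
- **Seating:** The head stopped moving at 16 N on the fence, 35 N on the stop and 22 N on the re-press. On both fence pushes the tool stopped where a flush head should stop it. I did not re-press against the stop after that last fence push.
- **Last images:** The outline calculated for a flush head matches the head's edges to about a pixel, roughly 2 mm. The spring, guide, valve, can and purple look-alikes are at the same pixels as at the start, and the arm is clear of everything.
- **Limits of the check:** The cameras cannot show a gap smaller than about a pixel, so for flushness finer than that I relied on the contact forces and positions. No check failed. My fixture fit was off by up to about 1 pixel at single corners.

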